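# Unclip the flat battery pack from the bench driver and put it on charge

## Robot

A 6-joint arm with a two-finger parallel gripper is mounted at the origin on a cart in front of the work surface, level with it; the furniture and walls round the work are solid. World frame = base frame: x ahead of the robot, y to its left, z up, the work surface at z = 0. Lengths are in m, angles in rad, forces in N, time in s.
With the tool pointing down it reaches from about 0.375 to 0.925 m from the base axis. Payload 5.7 kg.
Tool frame: the origin (TCP) lies between the finger pads; the fingertips stand 22 mm ahead of it and the grasp point (between the pads) lies 3 mm ahead of it; x points along the fingers, z is the direction in which the jaws open and shut, and the axes are right-handed (so a half turn about x gives the same grasp; the last joint's range is limited). The gripper opens to 88 mm and grips with 3 to 60 N. Pads are 20 mm wide; open, the fingers measure 115 mm over their backs; the gripper's body (75 mm by 178 mm) begins 61 mm behind the grasp point.
Start: joints at [1.09, 0.359, 1.51, -0, 1.272, -0.115], TCP at [0.215, 0.56, 0.245] pointing down, gripper open.
Joint ranges: [-2.97, 2.97], [-1.01, 2.36], [0.21, 2.38], [-0.96, 4.11], [0.2, 2.71], [-2.98, 2.98]. Speed limits (rad/s): [2.39, 2.39, 3.14, 3.14, 3.14, 3.14].

## Interface

Orientations are given as a unit quaternion [x, y, z, w].
In Python, from bench import manip, cams, hand_in, recognise gives the robot as it stands.
- The arm moves only by the tool carry_out, never from a script. Its arguments are lists of equal length, an entry for each row: "travel": the shift along the tool's x, y, z in m, a list of three; "turn": the turn, a rotation vector about the tool's x, y, z in rad, a list of three. In form: {"travel": [[dx, dy, dz], ...], "turn": [[ax, ay, az], ...]}. A call has 1 to 20 rows; each row shifts and turns the commanded pose from where the row before left it, along the tool's axes as they then stand; what a row does not reach is not made up. A row lasts 1/12 s, in which the tool goes at most 41.7 mm and 7.16 degrees, less where a joint would pass 70% of its speed; a pose out of reach is approached as far as the arm can. A call with a gripper value outside its range is refused whole. "hand" is the opening, from 0 (shut) to 1 (fully open), set as the call begins (left out, the last holds). The fingers move at their own pace and stop on an object; "grip_force" is the grip in N (left out, the last holds). Time passes only in rows, so rows that do not move let the fingers close. It gives the time, the measured TCP pose, the force and the opening at its end, in the units of the state.
- manip.get_obs(): the state, without advancing time (a new reading comes with each control period).
- cams.grab_frame(name): name is "scene" or "top"; returns a dict with "pixels" (384x512x3 uint8, red, green, blue), "K" (3x3 intrinsics, pixels), "k1" (the pictures are not rectified: a ray, as slopes to the right and down, at radius r is drawn at 1 + k1 r^2 times it, then the intrinsics apply), "extrinsics" (4x4, takes a point from camera to world coordinates). Camera axes: x right, y up, looking along -z (the intrinsics and any distortion apply to the point x, -y, -z); pixel columns grow to the right and rows downward; lengths in m; the calibration is good to about 2 mm. A picture is of the moment at which its call begins. There is no depth.
- hand_in(): hands the job in, once; it reports no verdict.
Trained networks look in a picture, given as the dict that the camera call returned (one of the last four; its "shot" number tells which), for a name from the list of things; names that differ only in an ending like _2 or _b are one class to them, and where a whole thing is asked for, a point or a joint stands for the part that bears it (a point fixed in the world has none). Each returns a list of dicts, best first, with "conf" (0 to 1); they miss things now and then, are a little off and sometimes report something else, mostly with a low value. They report only what shows in the picture. A call takes as long as a camera call.
- recognise(picture, target): "xy" ([column, row] as shares, 0 to 1, of the picture: columns of its width, rows of its height, amid what is visible of it).
The state is a dict: "time_s": time; "joint_positions": joint angles; "dq": joint speeds; "joint_torque": joint torques, N m; "tcp_pos": TCP position; "tcp_rot": TCP orientation; "wrist_force": force on the tool from outside, world axes, zero at the start; "wrist_torque": the same for the moment, N m; "width": opening from 0.0 (shut) to 1.0 (fully open).
Only numpy, scipy, OpenCV 4.12 (cv2) and the standard library are available. Lean on these libraries where they do the work, as an engineer would, in place of code of your own. Each camera call takes 0.05 s, during which the arm holds its last target.

## Task

The battery of the cordless driver clamped in the bench stand is flat. Squeeze the two side buttons of its battery pack together to free the latch, draw the pack out of the driver along its slope, and put it on charge: lower it upright, contact end down, into the empty bay of the two-bay charger (do not drop it in) so that it sits fully home, and let go. Leave the other battery pack and everything else on the bench where they are.

Things in the scene. Friction and masses are not known exactly. Their poses are not given: they have to be found in the camera images.
- driver: cordless screwdriver, dark grey, 191 mm long, clamped fast in a bench stand, leaning 0.55 rad from vertical, bit down, upper end nearer the robot. Origin: centre of its upper end face, 48 (x) x 52 (y) mm, where the battery pack is clipped on. z: along its axis out of that face (the way to draw the pack, up and towards the robot); y: level, across the driver. Socket 46 mm deep; the stand is fixed
- pack_mid (a point): the flat battery pack; point in the middle of its case, midway between its side buttons. z: from contact end to outer end; y: through the two buttons; at the start parallel to the driver's axes. Near-black case 46 (x) x 42 (y) mm, from 30 mm below to 26 mm above the point along z. 0.27 to 0.43 kg. Fits the charger either way round; seated there, the point is 30 mm above free_bay
- stem_tip (a point): centre of the end of the pack's contact stem, 70 mm below pack_mid along z, axes as there. The stem, 28 (x) x 33 (y) mm, starts at the case's foot and is 40 mm long; in the driver it sits in the socket, and it is clear once the pack is drawn 40 mm. The hooks beside it stand out to 20.5 mm from the middle along y with the buttons at rest
- button_a (a joint): press depth (m) of the light grey ribbed button on the pack's +y side, face 24 (x) x 32 (z) mm centred level with pack_mid: 0 at rest (8 mm proud of the case; 58 mm over both buttons), 0.008 flush (42 mm over both). 3 N starts it, 9 N holds it flush. Its hook is caught under the socket's lip until it is pressed over 3 mm, better nearly flush; keep both pressed while drawing
- button_b (a joint): press depth (m) of the like button on the pack's -y side: 0 at rest, 0.008 flush. Squeeze both at once from opposite sides and evenly: if one stays out, its hook stays caught
- charger: two-bay battery charger, mid grey, 150 mm along its x, 100 mm along its y, 46 mm high, fixed on the bench. Origin: centre of its underside, z up. Bays at x = -36 mm (empty, nearer the robot) and x = +36 mm (taken by the other pack)
- free_bay (a point): centre of the mouth of the empty bay, in the charger's top face, 46 mm above the bench; axes as the charger's. The well is 35 mm along x, 48 mm along y, 42 mm deep: the stem goes in with the pack's y (its buttons) along the charger's y, either way round, until the case's foot rests on the top face
- spare_mid (a point): middle of the case of the other battery pack, same shape, standing loose in the charger's far bay, 30 mm above the charger's top face; its outer end is 102 mm above the bench
- big_screwdriver: screwdriver with red handle, 199 mm long, lying loose; origin at its middle on the bench
- long_hex_key: black L hex key, 108 mm long, lying loose
- nozzle: spare filling nozzle, 70 mm long, lying loose
- cup_green: white sample cup with green lid, 60 mm wide, 54 mm high, loose

How it is judged:
On the way, in this order (a step that is already met when the one before it is completed fails the run):
1. both side buttons are pressed in by more than 3 mm while the pack is still home in the driver (value of joint each of button_a, button_b above 0.003 m and z of pack_mid in the frame of driver below 0.035 m), for 0.05 s.
2. the pack is drawn out clear of the driver (distance between pack_mid and driver above 0.078 m), for 0.1 s.
3. the pack is lowered into the empty bay while still held, to within 15 mm of its seat (horizontal distance between pack_mid and free_bay below 0.012 m and z of pack_mid in the frame of charger below 0.091 m and angle between pack_mid's own z axis and vertical below 0.15 rad and contact force between the fingers and pack above 1 N), for 0.05 s.
At the end, for the whole second after the job is handed in: the pack is released, at rest and upright (0.06 rad) in the empty bay, within 10 mm of its centre, its case down on the charger (within 3 mm), its buttons sprung out (under 3 mm pressed); the other pack has moved under 15 mm, the other loose things under 30 mm (horizontal distance between pack_mid and free_bay below 0.01 m and z of pack_mid in the frame of charger below 0.079 m and angle between pack_mid's own z axis and vertical below 0.06 rad and linear speed of pack below 0.02 m/s and value of joint each of button_a, button_b below 0.003 m); the robot touches nothing.
It fails at once if the other battery pack is moved more than 15 mm (distance of spare_mid from where it was at the start of the episode above 0.015 m).
It fails at once if another loose thing on the bench is moved more than 30 mm (distance of any of big_screwdriver, long_hex_key, nozzle, cup_green from where it was at the start of the episode above 0.03 m).
It also fails if it takes over 38 s, if anything falls off the work surface, if the arm or the gripper's body presses on something with over 40 N, if the wrist force passes 120 N, or if a joint passes its speed limit or range.

## Working session

There is one attempt and no reset: what is moved stays moved. The work goes in short steps, Python scripts to look and compute and a tool call to move; the robot and the scene stay as the last step left them, time stands still between calls to the robot, and variables do not carry over. Pictures are saved under pics/ and viewed, and the job is handed in when it is done.

Besides the shell and the picture viewer there is one more tool, called by a JSON object that holds its "op" and its "data". carry_out: Moves the arm, as the interface text tells. Its arguments: {"type":"object","properties":{"travel":{"type":"array","items":{"type":"array","items":{"type":"number"}}},"turn":{"type":"array","items":{"type":"array","items":{"type":"number"}}},"hand":{"type":"number"},"grip_force":{"type":"number"}},"required":["travel","turn"]}

```bash
ls; mkdir -p pics
cat > look.py <<'E'
from bench import manip,cams,recognise
import cv2,numpy as np,sys
tag=sys.argv[1]
names=sys.argv[2].split(',') if len(sys.argv)>2 and sys.argv[2] else []
views=sys.argv[3].split(',') if len(sys.argv)>3 else ['scene','top']
import pickle
for v in views:
    f=cams.grab_frame(v)
    pickle.dump({k:f[k] for k in f},open(f'pics/{tag}_{v}.pkl','wb'))
    cv2.imwrite(f'pics/{tag}_{v}.png',f['pixels'][:,:,::-1])
    for n in names:
        r=recognise(f,n)
        print(v,n,[(np.round(np.array(d['xy'])*[512,384],1).tolist(),round(d['conf'],2)) for d in r[:3]])
E
python3 look.py a driver,pack_mid,charger,free_bay,button_a,stem_tip,spare_mid
python3 -c "
import pickle
for v in ['scene','top']:
    f=pickle.load(open(f'pics/a_{v}.pkl','rb'));print(f['K'],f['k1'],f['extrinsics'].round(4) if hasattr(f['extrinsics'],'round') else f['extrinsics'])
from bench import manip
print(manip.get_obs())"
```

```text
pics
scene driver [([254.9, 156.0], 0.61)]
scene pack_mid [([240.2, 136.2], 0.83)]
scene charger []
scene free_bay [([255.4, 268.8], 0.7)]
scene button_a []
scene stem_tip [([237.4, 134.5], 0.9), ([255.8, 155.4], 0.36)]
scene spare_mid [([278.7, 251.9], 0.55)]
top driver [([191.1, 154.9], 0.59)]
top pack_mid [([181.5, 172.3], 0.96)]
top charger []
top free_bay [([298.3, 218.7], 0.56)]
top button_a [([199.0, 169.0], 0.36)]
top stem_tip [([183.0, 170.7], 0.65)]
top spare_mid [([308.5, 194.8], 0.61)]
[[386.21531377   0.         253.29972923]
 [  0.         386.21531377 192.21229207]
 [  0.           0.           1.        ]] 0.02656760005885183 [[ 0.9098  0.2891 -0.2977  0.1796]
 [-0.415   0.6408 -0.6459 -0.868 ]
 [ 0.004   0.7112  0.703   0.8555]
 [ 0.      0.      0.      1.    ]]
[[385.96712596   0.         253.66647555]
 [  0.         385.96712596 188.81744841]
 [  0.           0.           1.        ]] 0.006754293113947522 [[ 0.0227  0.9846 -0.1736  0.3208]
 [-0.9995  0.0186 -0.0251 -0.2422]
 [-0.0215  0.1741  0.9845  1.0639]
 [ 0.      0.      0.      1.    ]]
{'time_s': 0.8, 'joint_positions': array([ 1.08991421e+00,  3.58790637e-01,  1.51035460e+00, -1.04321313e-05,
        1.27250222e+00, -1.15099409e-01]), 'dq': array([ 0.00058372,  0.00087321,  0.0005213 , -0.00110986,  0.00199511,
        0.00042402]), 'joint_torque': array([ 1.62388787e-03, -5.15282321e+01, -2.71116668e+01,  6.73963618e-02,
        2.40830675e-02, -3.48979188e-05]), 'tcp_pos': array([0.2146168 , 0.56029949, 0.24464567]), 'tcp_rot': array([-0.40073732,  0.58261256,  0.40071294,  0.58258162]), 'wrist_force': array([-0.31335397,  0.27765645, -0.61461711]), 'wrist_torque': array([ 0.02433395, -0.04776246,  0.03389663]), 'width': 0.9993258719547183}
```

```bash
python3 -c "
import cv2
for v,(x0,y0,x1,y1) in {'scene':(180,60,380,330),'top':(120,100,380,290)}.items():
    im=cv2.imread(f'pics/a_{v}.png'); 
    s=min(800/(x1-x0),600/(y1-y0)); print(v,s)
    c=cv2.resize(im[y0:y1,x0:x1],None,fx=s,fy=s,interpolation=cv2.INTER_CUBIC); cv2.imwrite(f'pics/a_{v}_crop.png',c)"
```

```text
scene 2.2222222222222223
top 3.076923076923077
```

View pics/a_scene.png

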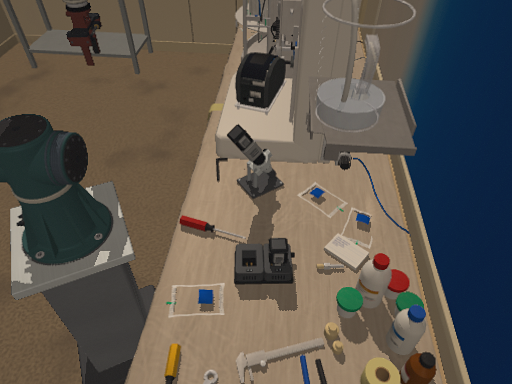

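View pics/a_top.png

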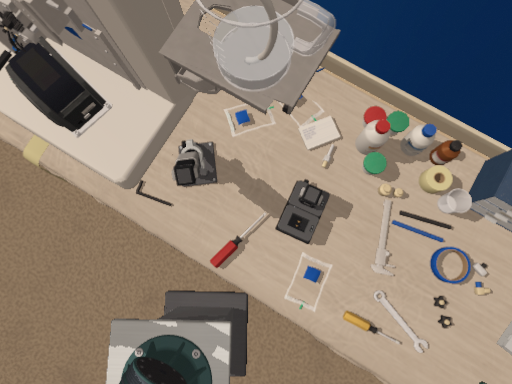

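```bash
sleep 0.1
```

```text
(no output)
```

View pics/a_scene_crop.png

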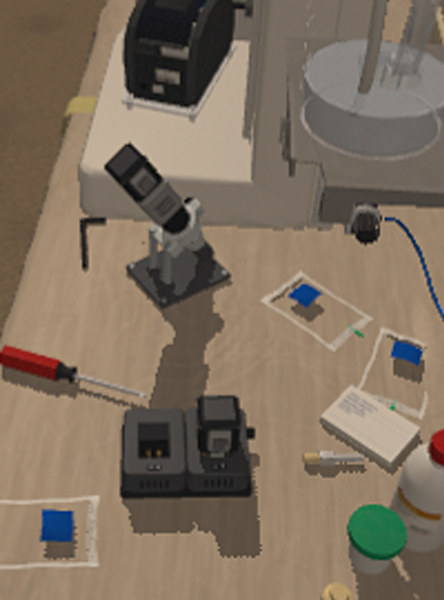

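View pics/a_top_crop.png

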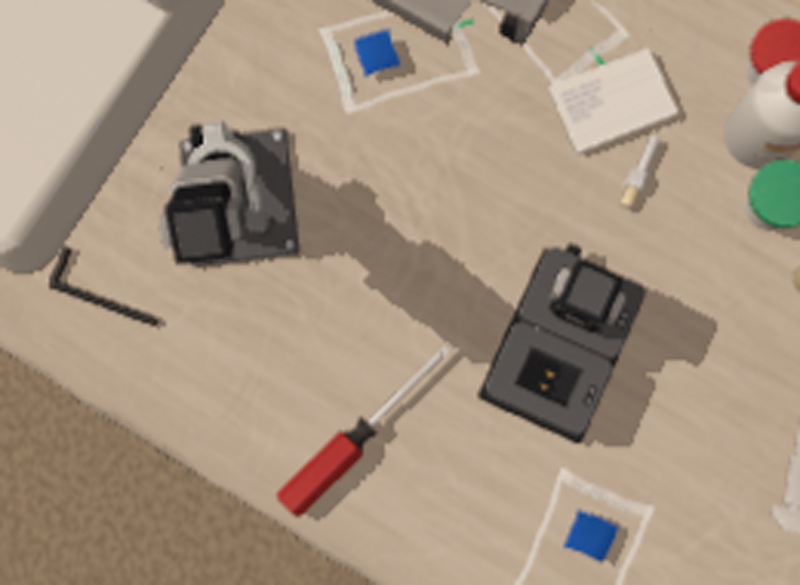

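```bash
cat > zoom.py <<'E'
import cv2,sys,pickle
# tag view x0 y0 x1 y1 out
tag,v=sys.argv[1:3];x0,y0,x1,y1=map(int,sys.argv[3:7])
im=cv2.imread(f'pics/{tag}_{v}.png');s=min(800/(x1-x0),600/(y1-y0));s=int(s)
c=cv2.resize(im[y0:y1,x0:x1],None,fx=s,fy=s,interpolation=cv2.INTER_LANCZOS4)
c=cv2.convertScaleAbs(c,alpha=1.8,beta=15)
for x in range(x0,x1):
    if x%10==0: cv2.putText(c,str(x),((x-x0)*s,10),0,.35,(0,255,255),1);cv2.line(c,((x-x0)*s,12),((x-x0)*s,18),(0,255,255),1)
for y in range(y0,y1):
    if y%10==0: cv2.putText(c,str(y),(0,(y-y0)*s+4),0,.35,(0,255,255),1);cv2.line(c,(24,(y-y0)*s),(30,(y-y0)*s),(0,255,255),1)
cv2.imwrite(sys.argv[7],c)
E
python3 zoom.py a top 270 170 340 250 pics/z1.png;python3 zoom.py a top 165 135 225 195 pics/z2.png
python3 zoom.py a scene 225 230 305 290 pics/z3.png;python3 zoom.py a scene 220 115 290 200 pics/z4.png
```

```text
(no output)
```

View pics/z1.png

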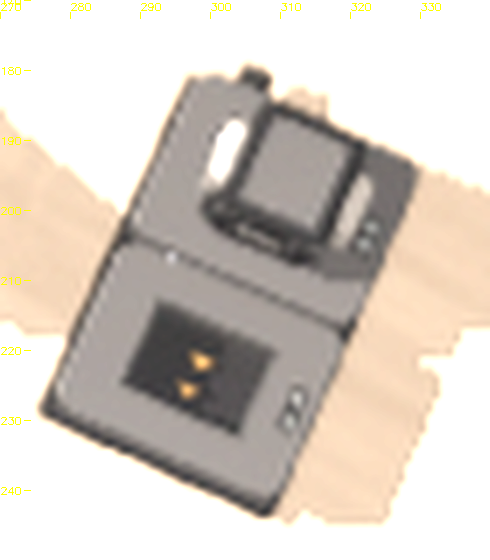

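View pics/z2.png

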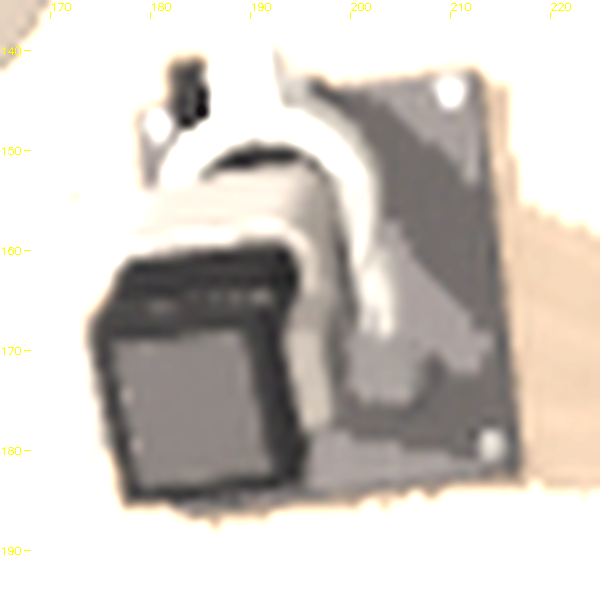

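View pics/z3.png

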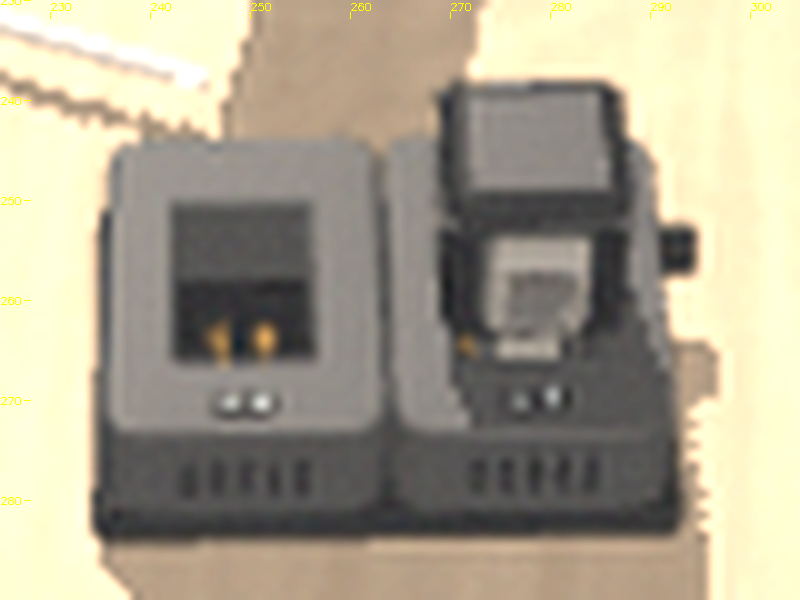

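View pics/z4.png

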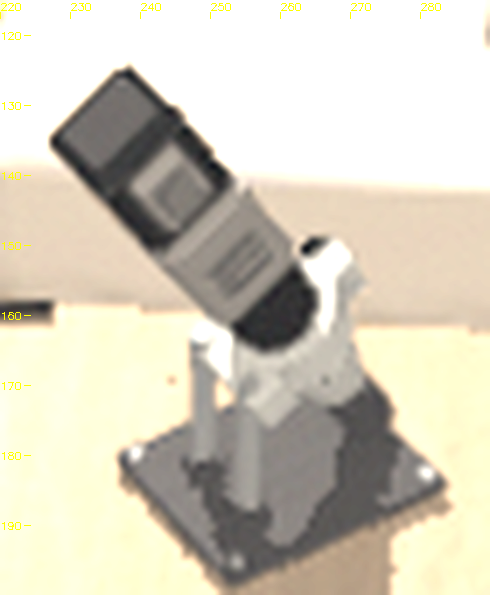

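```bash
cat > geo.py <<'E'
import numpy as np,pickle,cv2
from scipy.optimize import least_squares
class Cam:
    def __init__(s,tag,v):
        f=pickle.load(open(f'pics/{tag}_{v}.pkl','rb'));s.K=np.array(f['K']);s.k1=float(f['k1']);s.T=np.array(f['extrinsics']);s.Ti=np.linalg.inv(s.T)
    def proj(s,P):
        P=np.atleast_2d(P);p=P@s.Ti[:3,:3].T+s.Ti[:3,3];a=np.c_[p[:,0],-p[:,1]]/-p[:,2:3]
        a=a*(1+s.k1*(a**2).sum(1,keepdims=True));return a*[s.K[0,0],s.K[1,1]]+s.K[:2,2]
def tri(cs,uvs,x0=(.5,0,.1)):
    r=least_squares(lambda x:np.concatenate([(c.proj(x)[0]-u) for c,u in zip(cs,uvs)]),x0);return r.x,np.abs(r.fun).max()
def packR(phi,tilt=.55):
    z=np.array([-np.sin(tilt)*np.cos(phi),-np.sin(tilt)*np.sin(phi),np.cos(tilt)]);y=np.array([-np.sin(phi),np.cos(phi),0]);return np.c_[np.cross(y,z),y,z]
def box(x,y,z0,z1):
    return np.array([[a*x,b*y,c] for c in (z0,z1) for a,b in((1,1),(1,-1),(-1,-1),(-1,1))])
E=[(0,1),(1,2),(2,3),(3,0),(4,5),(5,6),(6,7),(7,4),(0,4),(1,5),(2,6),(3,7)]
E
cat > f1.py <<'E'
from geo import *
S=Cam('a','scene');T=Cam('a','top')
print('pack tri',tri([S,T],[[240.2,136.2],[181.5,172.3]]))
print('bay tri',tri([S,T],[[255.4,268.8],[298.3,218.7]]), tri([S,T],[[278.7,251.9],[308.5,194.8]]))
h=.5
wt=np.array([[292.9,212.9],[309.3,220.3],[304.3,232.1],[287.4,224.6]])-h
ws=np.array([[242.2,250.3],[256,250.3],[256.5,266],[242.3,266]])-h
# triangulate well centre
print('well centre',tri([S,T],[ws.mean(0),wt.mean(0)]))
E
python3 f1.py
```

```text
pack tri (array([ 0.50901688, -0.05573151,  0.20835873]), np.float64(1.2449438293116657))
bay tri (array([ 0.42879297, -0.34076956, -0.0051165 ]), np.float64(0.43211448217391535)) (array([ 0.48451635, -0.3608195 ,  0.06264096]), np.float64(0.1607584627977019))
well centre (array([ 0.41374493, -0.33487602,  0.04602909]), np.float64(0.029814912001768334))
```

```bash
cat > f2.py <<'E'
from geo import *
S=Cam('a','scene');T=Cam('a','top')
h=.5
wt=np.array([[292.9,212.9],[309.3,220.3],[304.3,232.1],[287.4,224.6]])-h
ws=np.array([[242.2,250.3],[256,250.3],[256.5,266],[242.3,266]])-h
def on_plane(c,uv,z):
    return least_squares(lambda x:c.proj([x[0],x[1],z])[0]-uv,[.45,-.3]).x
for c,w in((T,wt),(S,ws)):
    P=np.array([on_plane(c,u,.046) for u in w]);print(P.round(4).tolist(),P.mean(0),[np.linalg.norm(P[i]-P[i-1]).round(4) for i in range(4)])
    for i in range(4):
        d=P[i]-P[i-1];print(' edge ang',np.degrees(np.arctan2(d[1],d[0])).round(1))
ot=np.array([[276,227.9],[307.4,242.1],[329.7,193.6],[297.1,181.1]])-h
P=np.array([on_plane(T,u,.046) for u in ot]);print(P.round(4).tolist(),P.mean(0),[np.linalg.norm(P[i]-P[i-1]).round(4) for i in range(4)],[np.degrees(np.arctan2(*(P[i]-P[i-1])[::-1])).round(1) for i in range(4)])
P=np.array([on_plane(S,np.array(u)-h,.0) for u in ([234.7,284],[293,283.3])]);print(P,np.degrees(np.arctan2(*(P[1]-P[0])[::-1])),np.linalg.norm(P[1]-P[0]))
# pack
fs=np.array([[238.3,124.6],[227.1,135.4],[234.3,142.9],[245.7,131.4]])-h
ft=np.array([[174.5,168.5],[177.5,185]])-h
bs=np.array([244.6,142.1])-h
def res(x,full=False):
    R=packR(x[3]);p=x[:3];C=np.array([[1,1],[1,-1],[-1,-1],[-1,1]])*[.023,.021]
    F=np.c_[C,[.026]*4]@R.T+p
    s=S.proj(F);t=T.proj(F)
    b=S.proj(R@[0,-.0285,0]+p)[0]
    r=[]
    # x+ side = up/away; order
    r+= [ (s[0]-fs[0]),(s[3]-fs[1]),(s[2]-fs[2]),(s[1]-fs[3]) ]
    r+= [ (t[0]-ft[0]),(t[3]-ft[1]), b-bs]
    return np.array(r) if full else np.concatenate(r)
for p0 in (0.,-.4,.4):
    r=least_squares(res,[.51,-.056,.21,p0],loss='soft_l1');print(r.x.round(4),r.cost);
print(res(r.x,True).round(1))
np.save('pack.npy',r.x)
E
python3 f2.py
```

```text
[[0.4388, -0.3201], [0.4201, -0.3633], [0.3889, -0.3502], [0.4076, -0.3059]] [ 0.41388654 -0.33486947] [np.float64(0.0343), np.float64(0.0471), np.float64(0.0339), np.float64(0.0481)]
 edge ang -24.6
 edge ang -113.4
 edge ang 157.2
 edge ang 67.1
[[0.4071, -0.3048], [0.4396, -0.3195], [0.4205, -0.364], [0.3882, -0.3494]] [ 0.41384974 -0.33444539] [np.float64(0.0484), np.float64(0.0357), np.float64(0.0485), np.float64(0.0355)]
 edge ang 67.0
 edge ang -24.4
 edge ang -113.3
 edge ang 155.6
[[0.3983, -0.276], [0.3631, -0.3582], [0.4924, -0.4176], [0.5248, -0.3309]] [ 0.44466751 -0.34568711] [np.float64(0.1378), np.float64(0.0894), np.float64(0.1423), np.float64(0.0925)] [np.float64(156.5), np.float64(-113.2), np.float64(-24.6), np.float64(69.5)]
[[ 0.36091757 -0.36198006]
 [ 0.49681772 -0.42125197]] -23.564088516291203 0.14826331733101858
[ 0.5077 -0.067   0.2116  0.1195] 4.402467306964953
[ 0.5077 -0.067   0.2116  0.1195] 4.402467306714167
[ 0.5077 -0.067   0.2116  0.1195] 4.402467306711826
[[ 0.1 -1. ]
 [-0.9 -0.2]
 [-0.6  0.3]
 [ 0.5 -0. ]
 [-0.3 -1.5]
 [ 0.2  1.6]
 [ 1.2  1.7]]
```

```bash
cat > ov.py <<'E'
from geo import *
import sys
def overlay(tag,v,wires,win,out,h=.5,pts=()):
    x0,y0,x1,y1=win;s=int(min(800/(x1-x0),600/(y1-y0)))
    im=cv2.imread(f'pics/{tag}_{v}.png');c=cv2.resize(im[y0:y1,x0:x1],None,fx=s,fy=s,interpolation=cv2.INTER_LANCZOS4);c=cv2.convertScaleAbs(c,alpha=1.8,beta=15)
    C=Cam(tag,v)
    for B,col in wires:
        u=((C.proj(B)+h-[x0,y0])*s).astype(int)
        for a,b in E: cv2.line(c,tuple(map(int,u[a])),tuple(map(int,u[b])),col,1,cv2.LINE_AA)
    cv2.imwrite(out,c)
    return c
def packw(p,R):
    f=lambda b:b@R.T+p
    bt=lambda sg:np.array([[a*.012,sg*yy,c*.016] for yy in(.021,.029) for a,c in((1,1),(1,-1),(-1,-1),(-1,1))])
    return [(f(box(.023,.021,-.03,.026)),(0,255,0)),(f(bt(1)),(255,0,255)),(f(bt(-1)),(0,0,255))]
if __name__=='__main__':
    x=[float(a) for a in sys.argv[1:5]];R=packR(x[3]);p=np.array(x[:3])
    W=packw(p,R)+[(box(.024,.026,-.075,-.03)@R.T+p,(255,255,0))]
    a=overlay('a','top',W,(165,135,225,195),'pics/o1.png');b=overlay('a','scene',W,(220,115,290,200),'pics/o2.png')
    n=cv2.resize(np.hstack([a[:590],b[:590]]),None,fx=.72,fy=.72);cv2.imwrite(sys.argv[5],n);print(n.shape)
E
python3 ov.py .5077 -.067 .2116 .1195 pics/o3.png
```

```text
(425, 785, 3)
```

View pics/o3.png

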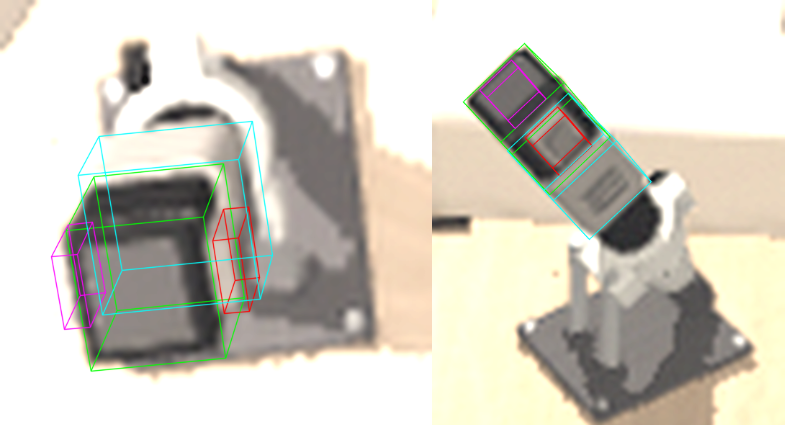

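Run:
```python
import cv2,numpy as np
a=cv2.imread('pics/a_top.png')[150:195,165:210];b=cv2.imread('pics/a_scene.png')[118:163,222:267]
f=lambda c:cv2.resize(c,None,fx=13,fy=13,interpolation=cv2.INTER_CUBIC)
def g(c,x0,y0):
    c=(255*(c/255.)**.6).astype(np.uint8)
    for k in range(0,45,5):
        cv2.putText(c,str(x0+k),(k*13,10),0,.35,(0,255,255),1);cv2.putText(c,str(y0+k),(0,k*13+4),0,.35,(0,255,255),1)
        cv2.line(c,(k*13,0),(k*13,585),(0,200,200),1) if 0 else None
    return c
cv2.imwrite('pics/q1.png',g(f(a),165,150));cv2.imwrite('pics/q2.png',g(f(b),222,118))
```

```text
(no output)
```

View pics/q1.png

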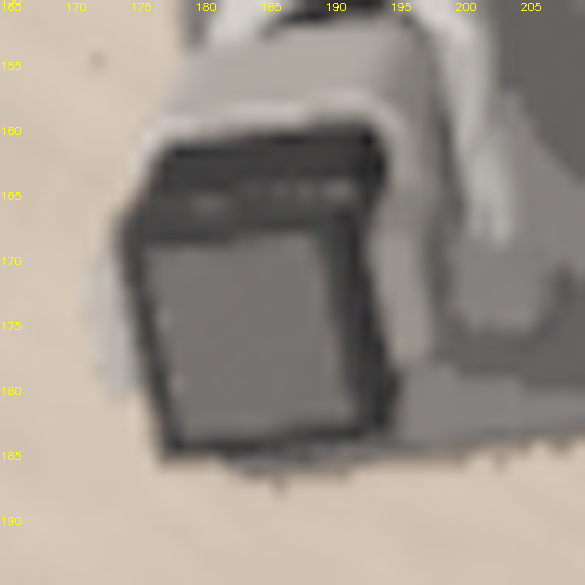

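View pics/q2.png

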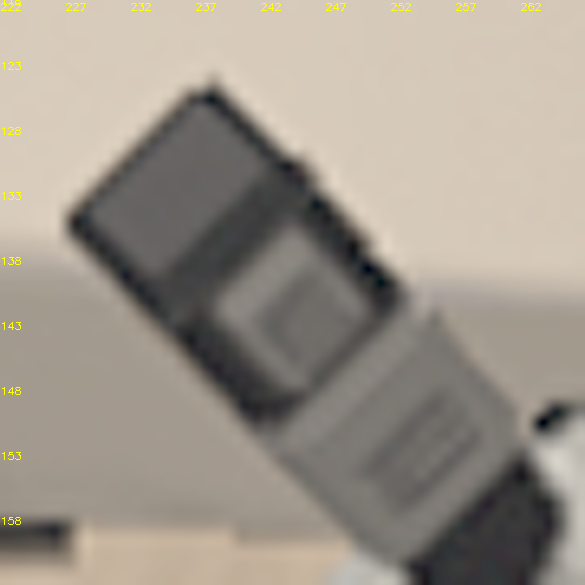

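```bash
cat > f3.py <<'E'
from geo import *
S=Cam('a','scene');T=Cam('a','top')
h=.5
obs=[ # cam, point, uv (label), mask
(S,(.023,.021,.026),(238.3,124.5)),(S,(-.023,.021,.026),(227.2,135.1)),
(S,(.023,-.021,-.03),(253.5,140.9)),(S,(-.023,-.021,-.03),(242.6,150.3)),
(S,(.012,-.029,.016),(244.3,135.3)),(S,(.012,-.029,-.016),(250.6,141.5)),(S,(-.012,-.029,-.016),(245.1,147.6)),(S,(-.012,-.029,.016),(238.5,141.5)),
(T,(-.023,.021,.026),(177.5,185.4)),(T,(.023,.021,.026),(174.2,166.9)),
(T,(-.023,-.021,.026),(194.0,183.5)),
(T,(0.0,.029,0),(171.9,173.1)),
(T,(.023,.021,-.03),(177.3,161.5)),(T,(.023,-.021,-.03),(193.8,160.)),
]
def res(x,full=False):
    R=packR(x[3],x[4] if len(x)>4 else .55)
    r=np.array([c.proj(R@np.array(P)+x[:3])[0]-np.array(u)+h for c,P,u in obs])
    return r if full else r.ravel()
for x0 in ([.51,-.056,.21,0.1],[.51,-.056,.21,0.1,.55]):
    r=least_squares(res,x0,loss='soft_l1');print(r.x.round(4),r.cost);print(res(r.x,True).round(1).tolist())
    if len(x0)==4:np.save('pack.npy',r.x)
E
python3 f3.py; python3 ov.py $(python3 -c "
import numpy as np;print(*np.load('pack.npy'))") pics/o4.png
```

```text
[ 0.5065 -0.0645  0.2165  0.1159] 14.292155483203295
[[-0.7, -2.8], [-1.8, -1.8], [1.2, -0.4], [-0.0, 1.5], [1.3, 0.5], [0.4, 0.6], [-0.5, 0.5], [0.6, 0.5], [-1.5, 1.3], [-1.7, 0.1], [0.8, 1.3], [0.7, 0.3], [-0.8, -2.1], [0.8, -2.3]]
[ 0.5062 -0.0647  0.2168  0.1438  0.4943] 13.660016266053582
[[-0.4, -2.9], [-1.8, -2.2], [0.8, -0.0], [-0.5, 1.7], [1.8, 0.4], [0.3, 0.7], [-0.7, 0.5], [1.0, 0.2], [-1.2, 1.2], [-1.7, -0.3], [1.1, 0.7], [0.8, 0.8], [-0.9, -1.1], [0.6, -1.8]]
(425, 785, 3)
```

View pics/o4.png

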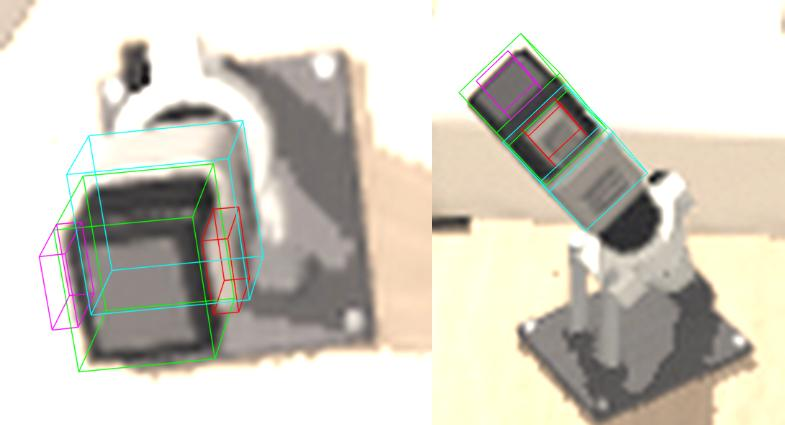

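```bash
cat > o5.py <<'E'
from ov import *
a=np.radians(-23.8);R=np.array([[np.cos(a),-np.sin(a),0],[np.sin(a),np.cos(a),0],[0,0,1]])
p=np.array([.4138,-.3347,.046])+R@[.072,0,.03]
ch=box(.075,.05,0,.046)@R.T+np.array([.4138,-.3347,0])+R@[.036,0,0]
well=box(.0175,.024,-.042,0)@R.T+np.array([.4138,-.3347,0.046])
W=packw(p,R)+[(ch,(255,255,0)),(well,(0,255,255))]
x=overlay('a','top',W,(270,170,340,250),'pics/o1.png');b=overlay('a','scene',W,(225,230,305,290),'pics/o6.png')
E
python3 o5.py
```

```text
(no output)
```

View pics/o1.png

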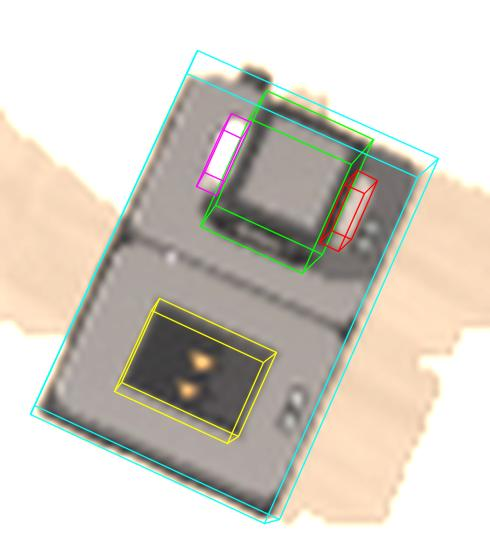

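View pics/o6.png

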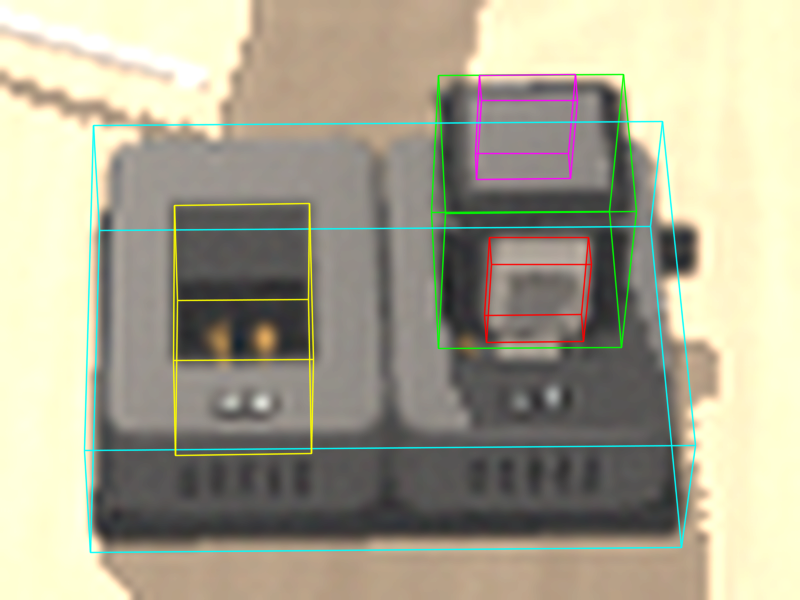

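```bash
cat > f4.py <<'E'
from f3 import *
print('---')
def res2(x,full=False):
    R=packR(x[3]);e=x[4];f=x[5]
    r=[]
    for c,P,u in obs:
        P=np.array(P,float)
        if abs(P[2])>.02: P=P-np.sign(P)*[e,e,0]; P[2]-= (e if P[2]>0 else -f)
        r.append(c.proj(R@P+x[:3])[0]-np.array(u)+h)
    r=np.array(r);return r if full else np.r_[r.ravel(),x[4:]*300]
r=least_squares(res2,[.51,-.056,.21,0.1,0,0],loss='soft_l1');print(r.x.round(4),r.cost);print(res2(r.x,True).round(1).tolist())
np.save('pack.npy',r.x[:4])
E
python3 f4.py|sed -n '/---/,$p'; python3 ov.py $(python3 -c "
import numpy as np;print(*np.load('pack.npy'))") pics/o4.png
```

```text
---
[ 0.506  -0.0645  0.2167  0.1194  0.0029  0.0006] 4.7394904272441085
[[-0.6, -0.9], [-0.2, -1.4], [-0.4, -0.4], [-0.0, 0.1], [1.2, 0.5], [0.2, 0.6], [-0.7, 0.5], [0.4, 0.5], [-0.2, -0.3], [0.0, 1.0], [-0.5, -0.0], [0.6, 0.6], [0.6, -0.7], [-0.3, -0.7]]
(425, 785, 3)
```

View pics/o4.png

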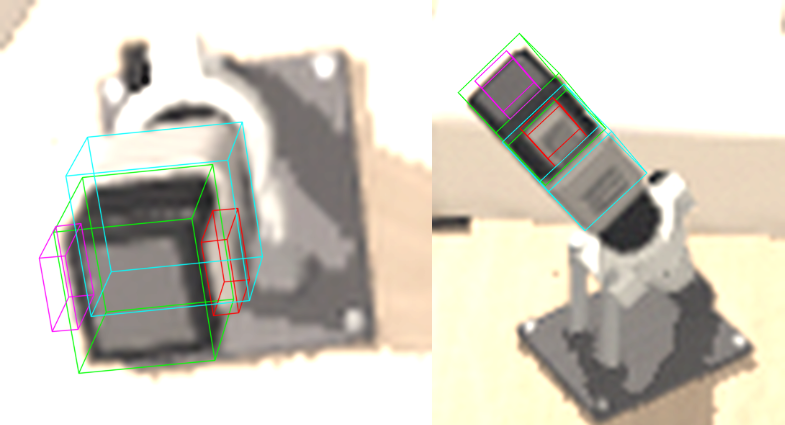

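Run:
```python
from geo import *
S=Cam('a','scene');T=Cam('a','top')
def on(c,uv,z): return least_squares(lambda x:c.proj([x[0],x[1],z])[0]-np.array(uv)+.5,[.45,-.1]).x
for z in(0,.01,.02):
    P=[on(T,u,z) for u in((217,182.3),(213,142))]; Q=[on(S,u,z) for u in((237.1,180.7),(253.1,198.3),(283.9,184))]
    print(z,np.round(P,4).tolist(),np.round(Q,4).tolist())
    d=P[1]-P[0];print(np.arctan2(d[1],d[0]), [np.arctan2(*(Q[i+1]-Q[i])[::-1]) for i in(0,1)],[np.linalg.norm(Q[i+1]-Q[i]) for i in (0,1)])
# heading from elongated driver
x=np.load('pack.npy');print(x)
# axis points: pack mid from network, face centre pick
```

```text
0 [[0.5264, -0.11], [0.6439, -0.0939]] [[0.5155, -0.009], [0.5297, -0.1035], [0.6471, -0.0855]]
0.13647938464826548 [np.float64(-1.4213788400069391), np.float64(0.152289135438196)] [np.float64(0.09553137122409533), np.float64(0.11869052691386972)]
0.01 [[0.5245, -0.1113], [0.6408, -0.0953]] [[0.5116, -0.0191], [0.5256, -0.1124], [0.6416, -0.0946]]
0.1364793846482643 [np.float64(-1.4213788400064595), np.float64(0.15228913543825826)] [np.float64(0.09441474429713485), np.float64(0.11730320213632188)]
0.02 [[0.5225, -0.1125], [0.6378, -0.0967]] [[0.5077, -0.0291], [0.5216, -0.1214], [0.6361, -0.1038]]
0.1364793846482691 [np.float64(-1.421378840006429), np.float64(0.1522891354382667)] [np.float64(0.09329811737016795), np.float64(0.11591587735881663)]
[ 0.50596672 -0.06450234  0.21671617  0.1194267 ]
```

```bash
cat > plan.py <<'E'
import numpy as np,json,sys
from scipy.spatial.transform import Rotation as Ro, Slerp
from bench import manip
from geo import packR
PHI=.14
PM=np.array([.506,-.0655,.216])
RP=packR(PHI)
def toolR(Rp,s): # tool x=-z pack ; tool z = s*y pack
    x=-Rp[:,2];z=s*Rp[:,1];return np.c_[x,np.cross(z,x),z]
def obs():
    o=manip.get_obs();return np.array(o['tcp_pos']),Ro.from_quat(o['tcp_rot']),o
def rows(p0,R0,wps,cyl=False,dp=3,dr=3):
    """wps: list of (p,R(Rotation),n)"""
    T=[];W=[];p=p0.copy();R=R0
    sp,sR=p0.copy(),R0
    for (q,Q,n) in wps:
        sl=Slerp([0,1],Ro.concatenate([sR,Q]))
        for i in range(1,n+1):
            a=i/n
            if cyl:
                r0,r1=np.hypot(*sp[:2]),np.hypot(*q[:2]);t0,t1=np.arctan2(sp[1],sp[0]),np.arctan2(q[1],q[0])
                r=r0+a*(r1-r0);t=t0+a*(t1-t0);tp=np.array([r*np.cos(t),r*np.sin(t),sp[2]+a*(q[2]-sp[2])])
            else: tp=sp+a*(q-sp)
            d=np.round(R.as_matrix().T@(tp-p),dp);w=np.round((R.inv()*sl(a)).as_rotvec(),dr)
            T.append(d.tolist());W.append(w.tolist())
            p=p+R.as_matrix()@d;R=R*Ro.from_rotvec(w)
        sp,sR=q,Q
    dm=max(np.linalg.norm(t) for t in T);wm=max(np.linalg.norm(t) for t in W)
    print(len(T),'maxstep',dm,'maxrot',wm)
    for k in range(0,len(T),20): print(json.dumps({"travel":T[k:k+20],"turn":W[k:k+20]}).replace('-0.0,','0,').replace('-0.0]','0]').replace('0.0,','0,').replace('0.0]','0]'))
    return p,R
E
python3 - <<'E'
from plan import *
p,R,o=obs();print(R.as_matrix().round(3),o['time_s'])
for s in(1,-1):
    Q=Ro.from_matrix(toolR(RP,s));print(s,(R.inv()*Q).magnitude(),Q.as_matrix().round(3).tolist())
s=min((1,-1),key=lambda s:(R.inv()*Ro.from_matrix(toolR(RP,s))).magnitude())
Q=Ro.from_matrix(toolR(RP,s))
pre=PM+RP[:,2]*.12-Q.as_matrix()[:,0]*.003
print(pre)
th=np.arctan2(pre[1],pre[0])
mid=np.array([.47*np.cos(1.0),.47*np.sin(1.0),.33])
sl=Slerp([0,1],Ro.concatenate([R,Q]))
rows(p,R,[(mid,sl(.13),4),(pre,Q,16)],cyl=True,dp=3,dr=2)
E
```

```text
[[-0.    -0.934  0.358]
 [-0.     0.358  0.934]
 [-1.    -0.    -0.   ]] 0.8
1 0.7428431891755913 [[0.518, -0.844, -0.14], [0.073, -0.119, 0.99], [-0.853, -0.523, 0.0]]
-1 2.655224663494161 [[0.518, 0.844, 0.14], [0.073, 0.119, -0.99], [-0.853, 0.523, 0.0]]
[ 0.44233849 -0.0744713   0.32086052]
20 maxstep 0.048692915295759406 maxrot 0.04358898943540673
{"travel": [[-0.021, -0.029, -0.033], [-0.021, -0.025, -0.035], [-0.021, -0.022, -0.036], [-0.021, -0.018, -0.038], [0.003, -0.033, -0.011], [0.003, -0.03, -0.015], [0.004, -0.029, -0.017], [0.005, -0.027, -0.021], [0.004, -0.024, -0.023], [0.005, -0.022, -0.025], [0.004, -0.019, -0.027], [0.005, -0.016, -0.03], [0.003, -0.014, -0.03], [0.003, -0.009, -0.032], [0.002, -0.007, -0.032], [0.002, -0.004, -0.033], [0, 0, -0.033], [-0.002, 0.002, -0.033], [-0.002, 0.005, -0.033], [-0.005, 0.009, -0.031]], "turn": [[-0.02, 0, -0.02], [-0.01, -0.01, -0.02], [-0.02, 0, -0.01], [-0.01, -0.01, -0.02], [-0.03, -0.01, -0.03], [-0.03, 0, -0.03], [-0.02, -0.01, -0.03], [-0.03, -0.01, -0.03], [-0.03, -0.01, -0.03], [-0.02, 0, -0.03], [-0.03, -0.01, -0.02], [-0.03, -0.01, -0.03], [-0.03, -0.01, -0.03], [-0.02, 0, -0.03], [-0.03, -0.01, -0.03], [-0.03, -0.01, -0.03], [-0.02, -0.01, -0.03], [-0.03, 0, -0.03], [-0.03, -0.01, -0.03], [-0.02, -0.01, -0.03]]}
```

Run:
```python
from plan import *
p,R,o=obs()
Q=Ro.from_matrix(toolR(RP,1))
pre=PM+RP[:,2]*.12-Q.as_matrix()[:,0]*.003
mid=np.array([.47*np.cos(1.0),.47*np.sin(1.0),.33])
sl=Slerp([0,1],Ro.concatenate([R,Q]))
rows(p,R,[(mid,sl(.2),6),(pre,Q,19)],cyl=True,dp=3,dr=2)
```

```text
25 maxstep 0.03286335345030997 maxrot 0.03741657386773942
{"travel": [[-0.014, -0.02, -0.022], [-0.014, -0.018, -0.023], [-0.014, -0.016, -0.024], [-0.014, -0.015, -0.024], [-0.013, -0.013, -0.024], [-0.014, -0.011, -0.025], [0.003, -0.027, -0.011], [0.004, -0.026, -0.013], [0.004, -0.024, -0.015], [0.004, -0.023, -0.016], [0.004, -0.021, -0.019], [0.004, -0.02, -0.02], [0.004, -0.018, -0.022], [0.004, -0.016, -0.023], [0.004, -0.014, -0.024], [0.004, -0.011, -0.026], [0.003, -0.01, -0.026], [0.002, -0.007, -0.027], [0.002, -0.005, -0.027], [0.001, -0.003, -0.028]], "turn": [[-0.02, 0, -0.02], [-0.01, -0.01, -0.02], [-0.02, 0, -0.01], [-0.02, -0.01, -0.02], [-0.01, 0, -0.02], [-0.02, -0.01, -0.02], [-0.02, 0, -0.02], [-0.02, -0.01, -0.02], [-0.02, -0.01, -0.03], [-0.02, 0, -0.02], [-0.02, -0.01, -0.02], [-0.02, 0, -0.02], [-0.02, -0.01, -0.03], [-0.02, 0, -0.02], [-0.03, -0.01, -0.02], [-0.02, -0.01, -0.02], [-0.02, 0, -0.03], [-0.02, -0.01, -0.02], [-0.02, 0, -0.02], [-0.02, -0.01, -0.03]]}
{"travel": [[0, -0.001, -0.028], [0, 0.001, -0.028], [-0.002, 0.003, -0.027], [-0.003, 0.005, -0.027], [-0.003, 0.008, -0.027]], "turn": [[-0.02, -0.01, -0.02], [-0.02, 0, -0.02], [-0.02, -0.01, -0.02], [-0.02, 0, -0.03], [-0.02, -0.01, -0.02]]}
```

{"op": "carry_out", "data": {"travel": [[-0.014,-0.02,-0.022],[-0.014,-0.018,-0.023],[-0.014,-0.016,-0.024],[-0.014,-0.015,-0.024],[-0.013,-0.013,-0.024],[-0.014,-0.011,-0.025],[0.003,-0.027,-0.011],[0.004,-0.026,-0.013],[0.004,-0.024,-0.015],[0.004,-0.023,-0.016],[0.004,-0.021,-0.019],[0.004,-0.02,-0.02],[0.004,-0.018,-0.022],[0.004,-0.016,-0.023],[0.004,-0.014,-0.024],[0.004,-0.011,-0.026],[0.003,-0.01,-0.026],[0.002,-0.007,-0.027],[0.002,-0.005,-0.027],[0.001,-0.003,-0.028]], "turn": [[-0.02,0,-0.02],[-0.01,-0.01,-0.02],[-0.02,0,-0.01],[-0.02,-0.01,-0.02],[-0.01,0,-0.02],[-0.02,-0.01,-0.02],[-0.02,0,-0.02],[-0.02,-0.01,-0.02],[-0.02,-0.01,-0.03],[-0.02,0,-0.02],[-0.02,-0.01,-0.02],[-0.02,0,-0.02],[-0.02,-0.01,-0.03],[-0.02,0,-0.02],[-0.03,-0.01,-0.02],[-0.02,-0.01,-0.02],[-0.02,0,-0.03],[-0.02,-0.01,-0.02],[-0.02,0,-0.02],[-0.02,-0.01,-0.03]], "hand": 1}}

```text
time_s: 2.47
tcp_pos: [0.4499, 0.0625, 0.324]
tcp_rot: [0.598, -0.363, -0.393, -0.597]
wrist_force: [0.2, -0.0, 0.2]
width: 1.003
```

Run:
```python
from plan import *
p,R,o=obs();print(p,o['time_s'],o['joint_positions'].round(3),o['wrist_force'].round(1))
Q=Ro.from_matrix(toolR(RP,1))
pre=PM+RP[:,2]*.12-Q.as_matrix()[:,0]*.003
rows(p,R,[(pre,Q,6)],cyl=True,dp=3,dr=2)
```

```text
[0.44994209 0.06252904 0.32397543] 2.4667 [-0.065 -0.159  1.994  0.083  0.87  -1.708] [ 0.2 -0.   0.2]
6 maxstep 0.023366642891095843 maxrot 0.03
{"travel": [[0, -0.001, -0.023], [0, 0.001, -0.023], [-0.001, 0.002, -0.023], [-0.001, 0.004, -0.023], [-0.003, 0.005, -0.022], [-0.003, 0.006, -0.022]], "turn": [[-0.02, 0, -0.02], [-0.01, -0.01, -0.02], [-0.02, 0, -0.01], [-0.02, -0.01, -0.02], [-0.01, 0, -0.02], [-0.02, -0.01, -0.02]]}
```

{"op": "carry_out", "data": {"travel": [[0,-0.001,-0.023],[0,0.001,-0.023],[-0.001,0.002,-0.023],[-0.001,0.004,-0.023],[-0.003,0.005,-0.022],[-0.003,0.006,-0.022],[0,0,0]], "turn": [[-0.02,0,-0.02],[-0.01,-0.01,-0.02],[-0.02,0,-0.01],[-0.02,-0.01,-0.02],[-0.01,0,-0.02],[-0.02,-0.01,-0.02],[0,0,0]]}}

```text
time_s: 3.05
tcp_pos: [0.4407, -0.0786, 0.3204]
tcp_rot: [0.639, -0.303, -0.385, -0.593]
wrist_force: [0.6, 0.2, -1.1]
width: 0.999
```

```bash
python3 look.py b ''; python3 zoom.py b top 150 110 250 200 pics/b1.png; python3 zoom.py b scene 200 80 300 180 pics/b2.png
python3 - <<'E'
from plan import *
p,R,o=obs();print(p,o['time_s'],o['joint_positions'].round(3),o['wrist_force'].round(1))
Q=Ro.from_matrix(toolR(RP,1))
print((R.inv()*Q).as_rotvec().round(4))
g=PM-Q.as_matrix()[:,0]*.003
print('rel to grasp in tool axes',R.as_matrix().T@(g-p))
E
```

```text
[ 0.44076409 -0.07510173  0.3201808 ] 3.15 [-0.632 -0.186  2.071  0.483  0.901 -2.571] [0.7 1.  1. ]
[-0.0072 -0.0011  0.0009]
rel to grasp in tool axes [ 0.12028238 -0.00164839  0.0005486 ]
```

View pics/b1.png

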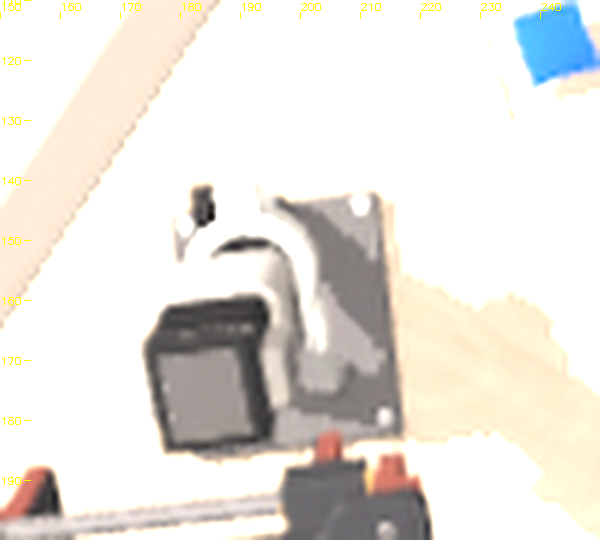

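View pics/b2.png

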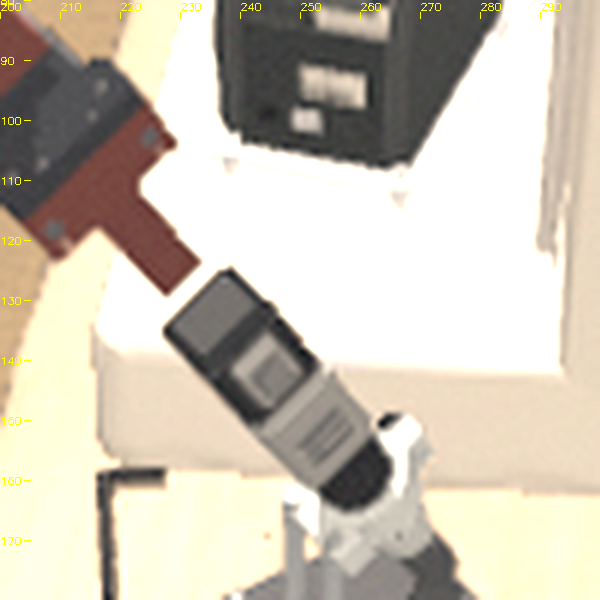

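```bash
cat > o7.py <<'E'
from ov import *
from plan import *
import sys
tag=sys.argv[1]
p,R,o=obs();M=R.as_matrix()
half=float(o['width'])*.044
def fin(s): return np.array([[a,b,s*c] for a in(-.03,.022) for b,c in((.01,half),(-.01,half),(-.01,half+.0135),(.01,half+.0135))])
W=[(fin(1)@M.T+p,(255,0,255)),(fin(-1)@M.T+p,(0,0,255))]+packw(PM,RP)[:(3 if len(sys.argv)<3 else 0)]
overlay(tag,'top',W,(150,110,250,200),'pics/'+tag+'_o1.png')
overlay(tag,'scene',W,(200,80,300,180),'pics/'+tag+'_o2.png')
E
python3 o7.py b
```

```text
(no output)
```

View pics/b_o1.png

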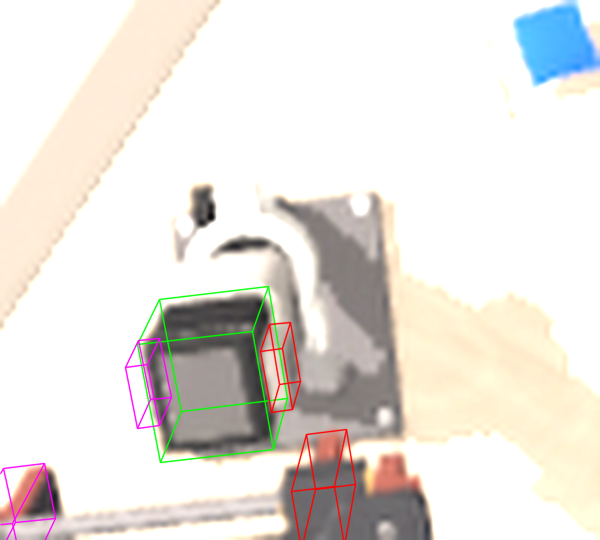

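View pics/b_o2.png

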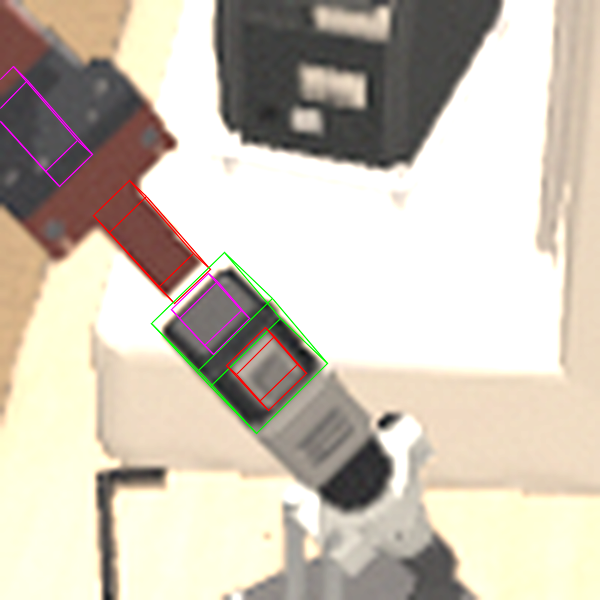

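```bash
python3 look.py c ''; python3 o7.py c; python3 -c "
import cv2,numpy as np
a=cv2.imread('pics/c_o1.png');b=cv2.imread('pics/c_o2.png');n=np.hstack([a[100:540],b[100:540]]);cv2.imwrite('pics/c_o.png',cv2.resize(n,None,fx=.66,fy=.66))"
```

```text
(no output)
```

View pics/c_o1.png

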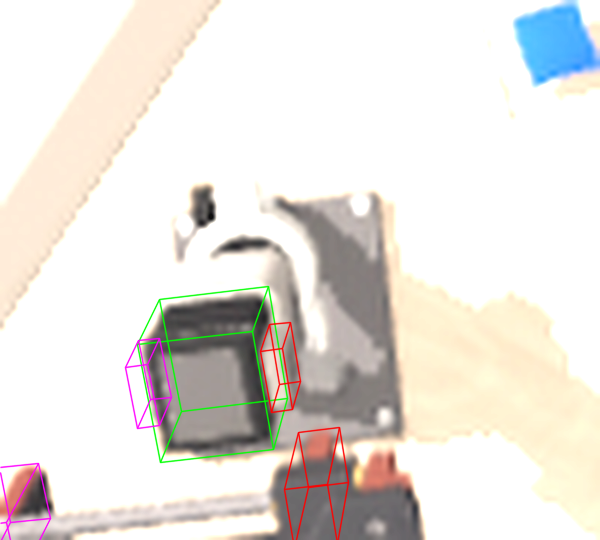

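View pics/c_o2.png

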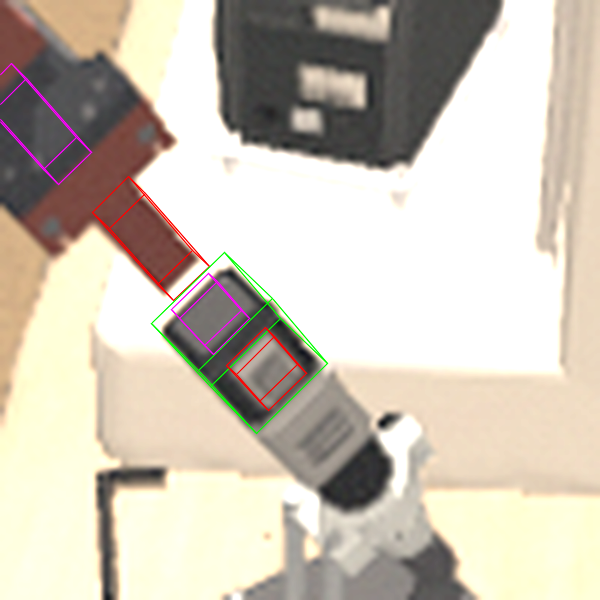

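{"op": "carry_out", "data": {"travel": [[0.016,-0.001,0],[0.016,0,0],[0.016,-0.001,0],[0.016,0,0],[0.016,0,0],[0.014,0,0],[0.012,0,0],[0.008,0,0],[0.005,0,0],[0,0,0],[0,0,0]], "turn": [[-0.007,0,0],[0,0,0],[0,0,0],[0,0,0],[0,0,0],[0,0,0],[0,0,0],[0,0,0],[0,0,0],[0,0,0],[0,0,0]], "hand": 0.82}}

```text
time_s: 4.17
tcp_pos: [0.5047, -0.0638, 0.22]
tcp_rot: [0.641, -0.299, -0.389, -0.59]
wrist_force: [-0.3, 0.2, 0.7]
width: 0.82
```

```bash
python3 look.py d ''; python3 o7.py d x
python3 - <<'E'
from plan import *
p,R,o=obs();print(p,o['time_s'],o['joint_positions'].round(3),o['wrist_force'].round(1))
Q=Ro.from_matrix(toolR(RP,1))
print((R.inv()*Q).as_rotvec().round(4))
g=PM-Q.as_matrix()[:,0]*.003
print('rel to grasp in tool axes',R.as_matrix().T@(g-p))
E
```

```text
[ 0.50471847 -0.06453992  0.22052489] 4.2667 [-0.488  0.071  2.142  0.625  0.556 -2.68 ] [-0.   0.3  0.7]
[0.0053 0.0005 0.0022]
rel to grasp in tool axes [ 0.00144724  0.0014066  -0.0011228 ]
```

View pics/d_o1.png

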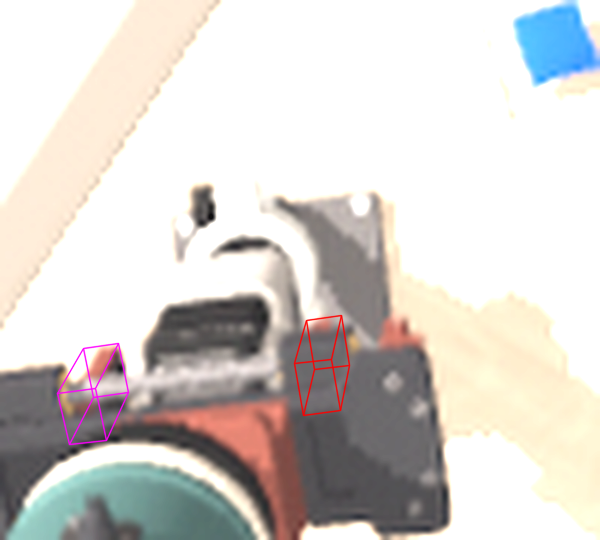

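View pics/d_o2.png

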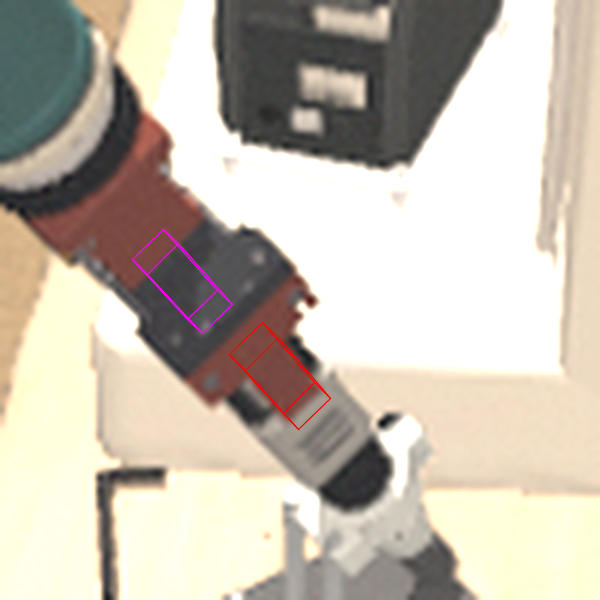

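{"op": "carry_out", "data": {"travel": [[0.001,0.001,-0.001],[0,0,0],[0,0,0],[0,0,0],[0,0,0]], "turn": [[0,0,0],[0,0,0],[0,0,0],[0,0,0],[0,0,0]], "hand": 0.61, "grip_force": 15}}

```text
time_s: 4.68
tcp_pos: [0.5041, -0.0656, 0.2187]
tcp_rot: [0.641, -0.3, -0.388, -0.59]
wrist_force: [-4.8, 2.5, 5.2]
width: 0.612
```

Run:
```python
from plan import *
p,R,o=obs();print(p,o['time_s'],o['width'],o['wrist_force'].round(2),(R.as_matrix().T@o['wrist_force']).round(2),o['wrist_torque'].round(2))
Q=Ro.from_matrix(toolR(RP,1))
g=PM-Q.as_matrix()[:,0]*.003
print('rel to grasp in tool axes',R.as_matrix().T@(g-p))
```

```text
[ 0.50409191 -0.06556896  0.21869707] 4.6833 0.6118737730235836 [-4.83  2.46  5.25] [-6.79  1.02  3.13] [0.41 0.35 0.29]
rel to grasp in tool axes [ 0.000292   -0.00020795 -0.00019923]
```

{"op": "carry_out", "data": {"travel": [[0,0,0.001],[0,0,0.001],[0,0,0]], "turn": [[0,0,0],[0,0,0],[0,0,0]]}}

```text
time_s: 4.93
tcp_pos: [0.5039, -0.064, 0.2186]
tcp_rot: [0.641, -0.3, -0.388, -0.59]
wrist_force: [-4.3, 0.3, 5.5]
width: 0.615
```

```bash
cat > st.py <<'E'
from plan import *
p,R,o=obs();print(p.round(4),o['time_s'],o['width'],'F tool',(R.as_matrix().T@o['wrist_force']).round(2),o['wrist_torque'].round(2),o['joint_positions'].round(2))
Q=Ro.from_matrix(toolR(RP,1))
g=PM-Q.as_matrix()[:,0]*.003
print('rel to grasp in tool axes',(R.as_matrix().T@(g-p)).round(4))
E
python3 st.py
```

```text
[ 0.5039 -0.064   0.2186] 4.9333 0.6147107161805211 F tool [-6.92  0.69  0.89] [0.09 0.57 0.03] [-0.49  0.07  2.15  0.63  0.55 -2.68]
rel to grasp in tool axes [ 0.0002 -0.0002 -0.0018]
```

{"op": "carry_out", "data": {"travel": [[-0.001,0,0.0005],[0,0,0]], "turn": [[0,0,0],[0,0,0]]}}

```text
time_s: 5.1
tcp_pos: [0.503, -0.0634, 0.2189]
tcp_rot: [0.641, -0.3, -0.389, -0.59]
wrist_force: [-0.0, 0.4, -4.3]
width: 0.61
```

```bash
python3 st.py; python3 look.py e '' scene; python3 zoom.py e scene 225 110 285 170 pics/e2.png; python3 zoom.py e scene 225 110 285 170 pics/e2.png
```

```text
[ 0.503  -0.0634  0.2189] 5.1 0.6104871420535546 F tool [3.65 2.21 0.42] [-0.04  0.63 -0.05] [-0.49  0.07  2.15  0.63  0.55 -2.68]
rel to grasp in tool axes [ 0.0009 -0.0007 -0.0025]
```

View pics/e2.png

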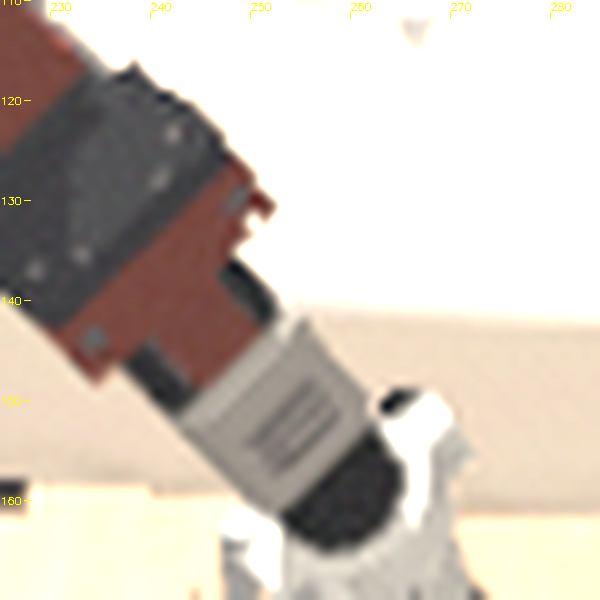

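{"op": "carry_out", "data": {"travel": [[0,0,0],[0,0,0],[0,0,0],[0,0,0],[0,0,0],[0,0,0]], "turn": [[0,0,0],[0,0,0],[0,0,0],[0,0,0],[0,0,0],[0,0,0]], "hand": 0.3, "grip_force": 40}}

```text
time_s: 5.65
tcp_pos: [0.5035, -0.0634, 0.2194]
tcp_rot: [0.641, -0.3, -0.388, -0.59]
wrist_force: [-0.7, 0.7, -4.2]
width: 0.476
```

```bash
python3 st.py
```

```text
[ 0.5035 -0.0634  0.2194] 5.65 0.476131273991901 F tool [3.28 2.75 0.85] [-0.04  0.62 -0.03] [-0.49  0.07  2.15  0.63  0.55 -2.68]
rel to grasp in tool axes [ 0.001  -0.0001 -0.0025]
```

{"op": "carry_out", "data": {"travel": [[-0.003,0,0],[-0.004,0,0],[-0.004,0,0],[-0.004,0,0]], "turn": [[0,0,0],[0,0,0],[0,0,0],[0,0,0]]}}

```text
time_s: 5.98
tcp_pos: [0.4955, -0.0645, 0.2326]
tcp_rot: [0.641, -0.3, -0.388, -0.59]
wrist_force: [0.3, -0.2, -4.1]
width: 0.474
```

```bash
python3 st.py; python3 look.py f '' scene; python3 zoom.py f scene 225 110 285 170 pics/f2.png
```

```text
[ 0.4955 -0.0645  0.2326] 5.9833 0.47350425154638737 F tool [ 3.63  1.91 -0.28] [-0.05  0.59 -0.02] [-0.5   0.04  2.14  0.6   0.59 -2.65]
rel to grasp in tool axes [ 0.0165  0.     -0.0024]
```

View pics/f2.png

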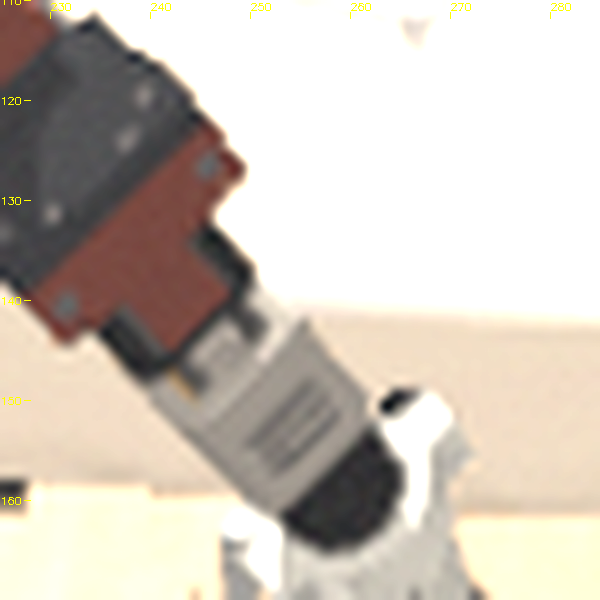

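{"op": "carry_out", "data": {"travel": [[-0.006,0,0],[-0.007,0,0],[-0.008,0,0],[-0.008,0,0],[-0.008,0,0],[-0.01,0,0],[-0.012,0,0],[-0.012,0,0],[-0.008,0,0],[0,0,0],[0,0,0]], "turn": [[0,0,0],[0,0,0],[0,0,0],[0,0,0],[0,0,0],[0,0,0],[0,0,0],[0,0,0],[0,0,0],[0,0,0],[0,0,0]]}}

```text
time_s: 6.95
tcp_pos: [0.4548, -0.0707, 0.3001]
tcp_rot: [0.642, -0.3, -0.388, -0.59]
wrist_force: [-0.0, 0.4, -4.1]
width: 0.478
```

```bash
python3 st.py; python3 look.py g ''; python3 zoom.py g scene 200 80 290 170 pics/g2.png
```

```text
[ 0.4548 -0.0707  0.3001] 6.95 0.478054690000062 F tool [3.53 2.13 0.38] [-0.08  0.59 -0.  ] [-0.59 -0.14  2.09  0.5   0.82 -2.58]
rel to grasp in tool axes [ 0.0956  0.0004 -0.002 ]
```

View pics/g2.png

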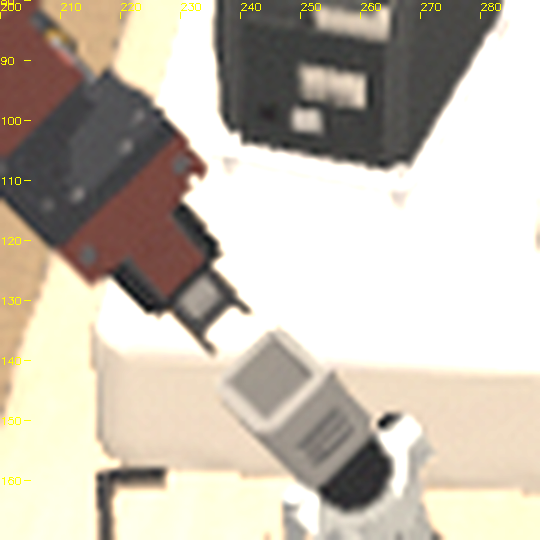

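```bash
cat > bay.py <<'E'
from plan import *
A=np.radians(-23.8);BAY=np.array([.4138,-.3346,.046])
RC=np.array([[np.cos(A),-np.sin(A),0],[np.sin(A),np.cos(A),0],[0,0,1]])
QT=Ro.from_matrix(toolR(RC,1))
def tcp_for(z,off=.004): return np.array([BAY[0],BAY[1],z])-QT.as_matrix()[:,0]*off
E
python3 - <<'E'
from bay import *
p,R,o=obs();print((R.inv()*QT).magnitude())
mid=tcp_for(.26)
rows(p,R,[(mid,QT,16)],cyl=True,dp=3,dr=2)
E
```

```text
0.7805517908672689
16 maxstep 0.018138357147217055 maxrot 0.05744562646538029
{"travel": [[0.002, 0.002, -0.016], [0.001, 0.001, -0.016], [0.002, 0.001, -0.016], [0.001, 0.002, -0.016], [0.002, 0.001, -0.017], [0.001, 0.001, -0.016], [0.001, 0.001, -0.017], [0.002, 0.001, -0.017], [0.001, 0.001, -0.017], [0.002, 0, -0.017], [0.001, 0.001, -0.018], [0.002, 0.001, -0.017], [0.001, 0.001, -0.018], [0.002, 0, -0.018], [0.002, 0.001, -0.018], [0.002, 0.001, -0.018]], "turn": [[0.03, 0.01, 0.03], [0.04, 0.01, 0.04], [0.03, 0.01, 0.03], [0.04, 0.01, 0.03], [0.03, 0.01, 0.04], [0.03, 0.01, 0.03], [0.04, 0.01, 0.04], [0.03, 0.01, 0.03], [0.04, 0.01, 0.03], [0.03, 0.01, 0.04], [0.03, 0, 0.03], [0.04, 0.01, 0.03], [0.03, 0.01, 0.04], [0.04, 0.01, 0.03], [0.03, 0.01, 0.03], [0.04, 0.01, 0.04]]}
```

{"op": "carry_out", "data": {"travel": [[0.002,0.002,-0.016],[0.001,0.001,-0.016],[0.002,0.001,-0.016],[0.001,0.002,-0.016],[0.002,0.001,-0.017],[0.001,0.001,-0.016],[0.001,0.001,-0.017],[0.002,0.001,-0.017],[0.001,0.001,-0.017],[0.002,0,-0.017],[0.001,0.001,-0.018],[0.002,0.001,-0.017],[0.001,0.001,-0.018],[0.002,0,-0.018],[0.002,0.001,-0.018],[0.002,0.001,-0.018],[0,0,0],[0,0,0]], "turn": [[0.03,0.01,0.03],[0.04,0.01,0.04],[0.03,0.01,0.03],[0.04,0.01,0.03],[0.03,0.01,0.04],[0.03,0.01,0.03],[0.04,0.01,0.04],[0.03,0.01,0.03],[0.04,0.01,0.03],[0.03,0.01,0.04],[0.03,0,0.03],[0.04,0.01,0.03],[0.03,0.01,0.04],[0.04,0.01,0.03],[0.03,0.01,0.03],[0.04,0.01,0.04],[0,0,0],[0,0,0]]}}

```text
time_s: 8.55
tcp_pos: [0.4143, -0.3352, 0.2627]
tcp_rot: [-0.383, 0.593, 0.387, 0.594]
wrist_force: [0.3, 0.1, -4.4]
width: 0.478
```

Run:
```python
from bay import *
p,R,o=obs();print(p,o['time_s'],o['width'],o['joint_positions'].round(2),(R.inv()*QT).as_rotvec().round(3),(R.as_matrix().T@(tcp_for(.165)-p)).round(4))
rows(p,R,[(tcp_for(.165),QT,8)],dp=3,dr=3)
```

```text
[ 0.41430605 -0.33515991  0.2626558 ] 8.55 0.4777660192599107 [-0.81  0.25  1.63  0.    1.27 -1.96] [-0.005  0.004 -0.003] [ 0.0937  0.0004 -0.0001]
8 maxstep 0.012041594578792296 maxrot 0.0017320508075688774
{"travel": [[0.012, 0, 0], [0.011, 0, 0], [0.012, 0, 0], [0.012, 0, 0], [0.012, 0, 0], [0.011, 0, 0], [0.012, 0, 0], [0.012, 0.001, 0]], "turn": [[-0.001, 0.001, 0], [0, 0, -0.001], [-0.001, 0.001, 0], [0, 0, -0.001], [-0.001, 0.001, 0], [0, 0, 0], [-0.001, 0.001, -0.001], [-0.001, 0, 0]]}
```

{"op": "carry_out", "data": {"travel": [[0.012,0,0],[0.012,0,0],[0.012,0,0],[0.012,0,0],[0.012,0,0],[0.012,0,0],[0.012,0,0],[0.01,0,0],[0,0,0],[0,0,0]], "turn": [[-0.002,0.002,-0.001],[-0.002,0.002,-0.002],[-0.001,0,0],[0,0,0],[0,0,0],[0,0,0],[0,0,0],[0,0,0],[0,0,0],[0,0,0]]}}

```text
time_s: 9.38
tcp_pos: [0.4135, -0.334, 0.1695]
tcp_rot: [-0.386, 0.592, 0.387, 0.592]
wrist_force: [0.6, -0.5, -3.5]
width: 0.471
```

```bash
python3 look.py h ''
cat > o8.py <<'E'
from ov import *
from bay import *
import sys
tag=sys.argv[1]
p,R,o=obs();M=R.as_matrix();print(p.round(4),o['time_s'],o['width'],(R.inv()*QT).as_rotvec().round(3),'F',o['wrist_force'].round(1),(RC.T@(p-BAY)).round(4))
Rp=np.c_[-np.cross(M[:,0],M[:,2])*-1,M[:,2],-M[:,0]];Rp[:,0]=np.cross(Rp[:,1],Rp[:,2])
pm=p+M[:,0]*.004
stem=box(.014,.0165,-.07,-.03)@Rp.T+pm
well=box(.0175,.024,-.042,0)@RC.T+BAY
W=packw(pm,Rp)[:1]+[(stem,(255,0,255)),(well,(0,255,255))]
overlay(tag,'top',W,(265,165,345,255),'pics/'+tag+'_o1.png')
overlay(tag,'scene',W,(215,205,305,285),'pics/'+tag+'_o2.png')
E
python3 o8.py h
```

```text
[ 0.4141 -0.335   0.1705] 9.4833 0.47871479805414263 [ 0.001 -0.002  0.002] F [-0.5 -0.1 -3.2] [ 0.0004 -0.0003  0.1245]
```

View pics/h_o1.png

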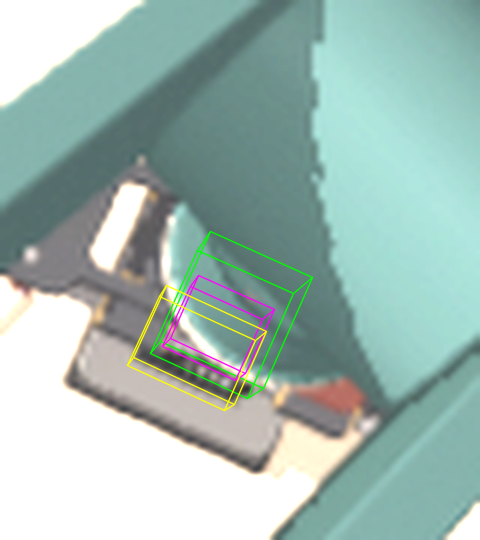

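View pics/h_o2.png

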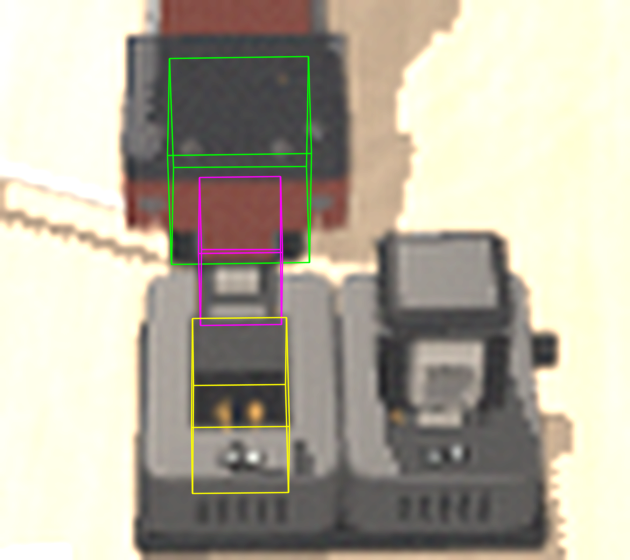

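{"op": "carry_out", "data": {"travel": [[0.006,0,0],[0.009,0,0],[0.01,0,0],[0.01,0,0],[0.01,0,0],[0.01,0,0],[0.008,0,0],[0.007,0,0],[0.005,0,0],[0,0,0],[0,0,0]], "turn": [[0,0,0],[0,0,0],[0,0,0],[0,0,0],[0,0,0],[0,0,0],[0,0,0],[0,0,0],[0,0,0],[0,0,0],[0,0,0]]}}

```text
time_s: 10.4
tcp_pos: [0.4136, -0.335, 0.0947]
tcp_rot: [-0.387, 0.593, 0.386, 0.592]
wrist_force: [0.1, 0.4, -2.9]
width: 0.476
```

```bash
python3 look.py i '' scene,top; python3 o8.py i
```

```text
[ 0.4139 -0.3354  0.0953] 10.5 0.47449224195471007 [ 0.001 -0.002  0.001] F [-0.3  1.5 -3. ] [ 0.0004 -0.0007  0.0493]
```

View pics/i_o2.png

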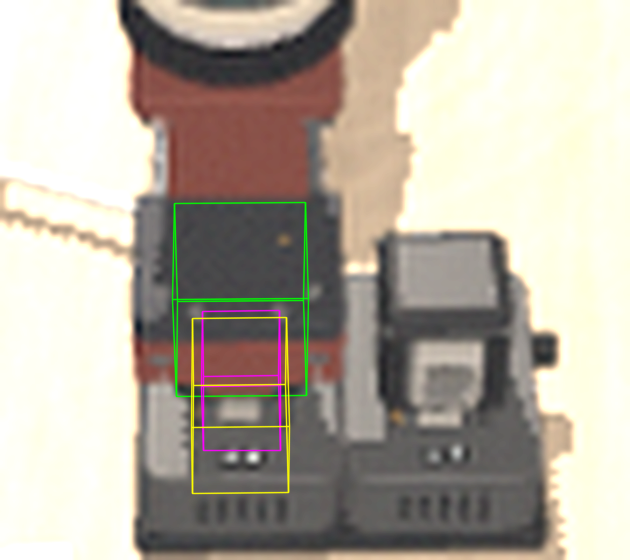

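{"op": "carry_out", "data": {"travel": [[0.003,0,0],[0.003,0,0],[0.003,0,0],[0.002,0,0],[0,0,0]], "turn": [[0,0,0],[0,0,0],[0,0,0],[0,0,0],[0,0,0]]}}

```text
time_s: 10.92
tcp_pos: [0.4136, -0.335, 0.0843]
tcp_rot: [-0.387, 0.593, 0.386, 0.592]
wrist_force: [-1.3, 0.9, 3.3]
width: 0.475
```

{"op": "carry_out", "data": {"travel": [[0.001,0,0],[0.001,0,0],[0,0,0]], "turn": [[0,0,0],[0,0,0],[0,0,0]]}}

```text
time_s: 11.17
tcp_pos: [0.4136, -0.335, 0.0843]
tcp_rot: [-0.387, 0.593, 0.386, 0.592]
wrist_force: [-5.6, 4.6, 23.9]
width: 0.476
```

```bash
sed -i 's/\*\.004$/*.0083/' o8.py; python3 look.py j '' ; python3 o8.py j
```

```text
[ 0.4136 -0.335   0.0843] 11.2667 0.47258794538246846 [ 0.001 -0.002  0.001] F [-5.8  4.2 23.8] [-0.     -0.0005  0.0383]
```

View pics/j_o2.png

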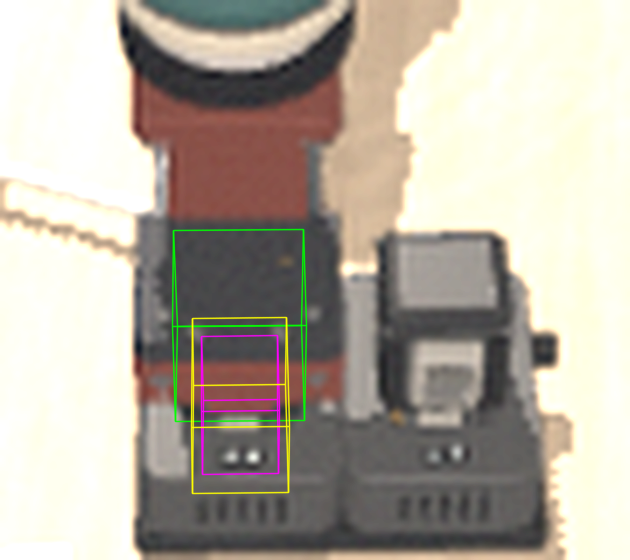

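View pics/j_o1.png

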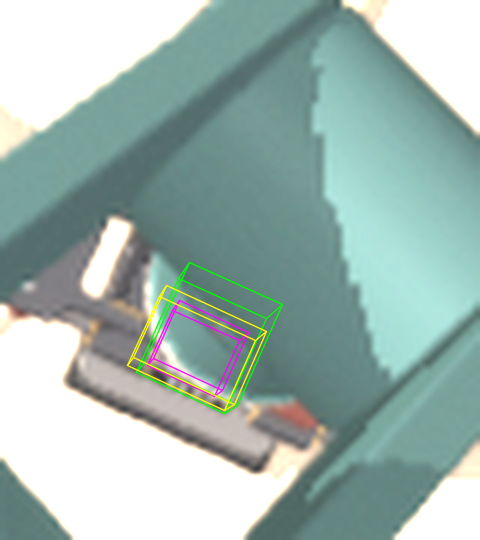

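{"op": "carry_out", "data": {"travel": [[-0.001,0,0],[0,0,0],[0,0,0]], "turn": [[0,0,0],[0,0,0],[0,0,0]]}}

```text
time_s: 11.52
tcp_pos: [0.4136, -0.3351, 0.0843]
tcp_rot: [-0.387, 0.593, 0.386, 0.592]
wrist_force: [-3.2, 3.0, 12.9]
width: 0.477
```

{"op": "carry_out", "data": {"travel": [[0,0,0],[0,0,0],[0,0,0],[0,0,0],[0,0,0],[0,0,0]], "turn": [[0,0,0],[0,0,0],[0,0,0],[0,0,0],[0,0,0],[0,0,0]], "hand": 0.85}}

```text
time_s: 12.02
tcp_pos: [0.4139, -0.3354, 0.083]
tcp_rot: [-0.387, 0.593, 0.386, 0.592]
wrist_force: [0.5, 0.9, 0.1]
width: 0.845
```

```bash
python3 look.py k '' ; python3 o8.py k
```

```text
[ 0.4137 -0.3352  0.0828] 12.1167 0.8464279839338735 [ 0.001 -0.002  0.001] F [ 0.3 -0.5  0.1] [ 0.0002 -0.0006  0.0368]
```

View pics/k_o2.png

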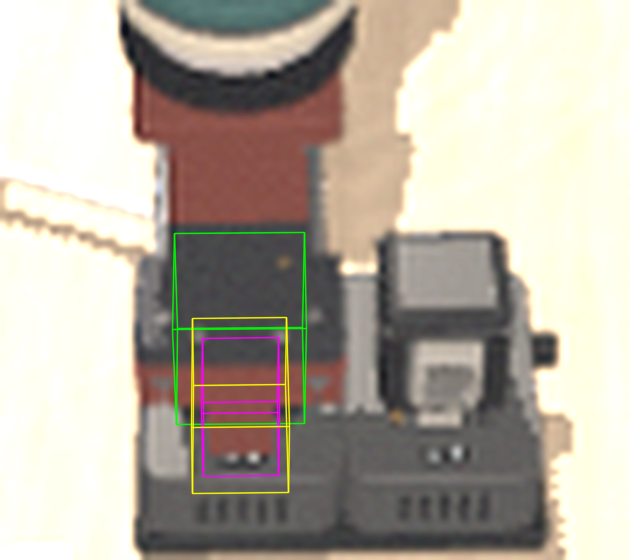

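Released. Retreat straight up.

{"op": "carry_out", "data": {"travel": [[-0.006,0,0],[-0.012,0,0],[-0.018,0,0],[-0.022,0,0],[-0.022,0,0],[-0.022,0,0],[-0.022,0,0],[-0.022,0,0],[-0.022,0,0],[-0.022,0,0],[-0.022,0,0],[0,0,0]], "turn": [[0,0,0],[0,0,0],[0,0,0],[0,0,0],[0,0,0],[0,0,0],[0,0,0],[0,0,0],[0,0,0],[0,0,0],[0,0,0],[0,0,0]]}}

```text
time_s: 13.12
tcp_pos: [0.4153, -0.3364, 0.2998]
tcp_rot: [-0.39, 0.592, 0.383, 0.592]
wrist_force: [-0.2, -0.3, 0.6]
width: 0.851
```

```bash
python3 look.py l '' ; python3 o8.py l
python3 - <<'E'
from ov import *
from bay import BAY,RC
ch=box(.075,.05,0,.046)@RC.T+BAY-[0,0,.046]+RC@[.036,0,0]
W=packw(BAY+[0,0,.03],RC)+packw(BAY+[0,0,.03]+RC@[.072,0,0],RC)+[(ch,(255,255,0))]
overlay('l','scene',W,(225,225,305,290),'pics/l3.png')
E
```

```text
[ 0.4139 -0.335   0.2958] 13.2167 0.8539655487495386 [ 0.001 -0.002  0.003] F [-0.7  0.7 -0.5] [ 0.0003 -0.0003  0.2498]
```

View pics/l3.png

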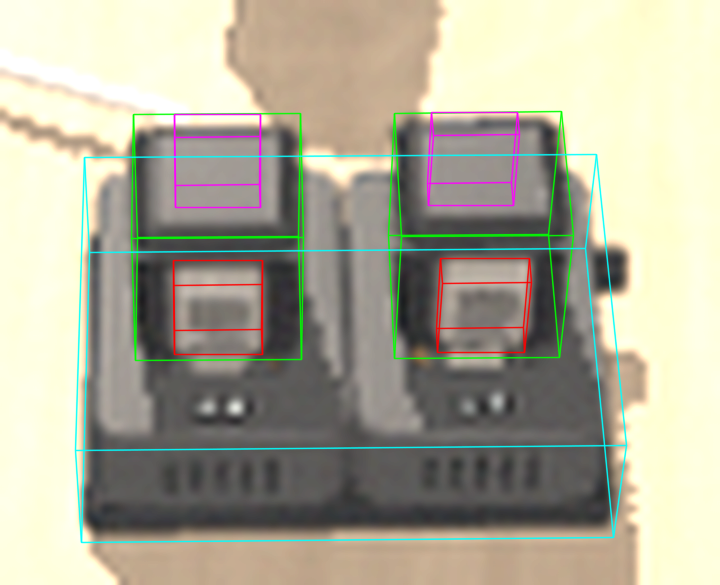

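View pics/l_scene.png

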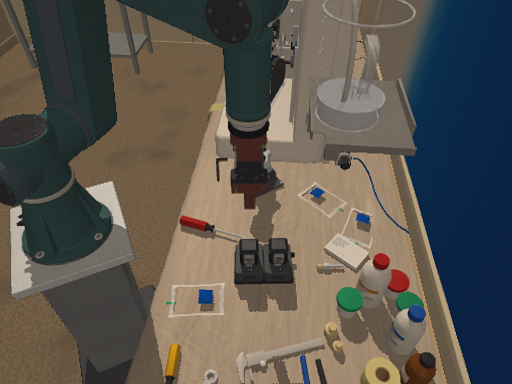

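View pics/l_top.png

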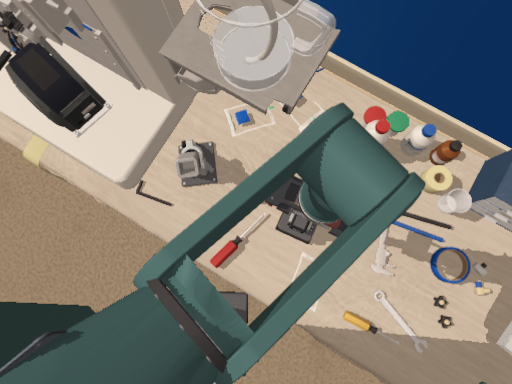

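```bash
python3 -c "
from bench import hand_in,manip
print(hand_in());print(manip.get_obs()['time_s'])"
```

```text
the job is handed in; nothing more can be done
None
the job is handed in; nothing more can be done
```

The flat pack is on charge in the empty bay. I handed the job in at about 13 s, and the interface gave no verdict.

**What I did:** I squeezed both buttons flush (41.9 mm over the fingers), after shifting the hand until the sideways force on it was close to zero. I drew the pack about 95 mm out along the slope and turned it upright. I lowered it into the bay until the charger took up the force (about 24 N), eased off, opened the fingers and backed straight up to about 0.30 m.

**What the last checks showed:**
- **Seating:** in the final scene picture the pack stands upright in the bay. Its height and foot line match the other pack, and its buttons are sprung out.
- **Everything else:** the other pack, the charger and the screwdriver look unmoved in the scene picture, and the hex key in the top one. I judged these by eye and did not measure how far each loose thing might have shifted. The cup and nozzle I did not compare one by one.
- **Robot:** the gripper was clear of everything, with under 1.5 N on the wrist.

**What disagreed:**
- **Height:** contact came about 4 mm higher than my estimate of where the hand held the pack. I put this down to an error in measuring the pack's starting position, because the picture showed the case foot down on the charger.
- **Top camera:** it was no use for the final check because the arm blocked its view of the packs, so the seating check rests on the scene view alone.

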